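# Show the sample cell to the inspection camera

## Task

Swing the red-handled cam lever of the black cell holder fully open, then lift the sample cell out by its orange grip and show it to the inspection camera: grip uppermost, its glass window square to the lens (either face will do) and centred on the lens axis, 9 cm in front of the lens. Finish while still holding the cell there, steady in the air; do not touch the camera or its stand, and leave the jar, the mortar and the yellow window case where they are.

Things in the scene. Friction and masses are not known exactly. Their poses are not given: they have to be found in the camera images.
- lever (a joint): Cam lever of the holder: steel eccentric disc on a vertical pivot, 70 mm arm, upright red knob at its end. 0 = locked: the disc lies over the cell's shoulder, the cell cannot be lifted; starts at 0 to 0.25. Grows anticlockwise seen from above, stop at 1.75; clear of the cell from 1.3, counts as open from 1.35. Light friction (about 1.5 N at the knob); stays where it is left.
- lever_knob (a point): Grasp point on the axis of the lever's red knob, an upright cylinder 18 mm in diameter, 42 mm tall; 17 mm below its top, 25 mm above the lever arm, 104 mm above the table. Free on all sides. Moves on a circle of 70 mm radius about lever_pivot, away from the cell as it opens.
- lever_pivot (a point): Point on the lever's vertical pivot axis, 75 mm above the table, fixed to the cell holder (black base plate 150 x 90 x 12 mm, fixed to the table). Axes are the holder's: x runs from the cell to the pivot, z up; with the lever at 0 its arm points along -y, at 1.57 along +x. The cell stands 48 mm away on the -x side.
- cell_window (a point): Sample cell: centre of its round window (27 mm, black rim, both faces). Steel plate 50 mm wide (its x), 10 thick (its y, through the window), 56 tall (z up), orange grip on top; 86 mm tall in all, about 0.2 kg. This point is 31 mm above its underside. It stands in the holder's 14 mm deep pocket, underside 12 mm above the table, 1.5 mm play all round.
- cell_grip (a point): Centre of the cell's orange grip: a block 24 mm wide (cell x), 14 mm thick (cell y), 30 mm tall; straight above the window centre by 40 mm along the cell's z. Axes as the cell's. To be pinched across its thickness (cell y); both sides are free.
- focus (a point): Goal for the window's centre: in empty air on the camera's lens axis, 90 mm before the lens, 160 to 220 mm above the table. The camera is beyond it, looking back roughly at the robot and down by 25 degrees. Axes here: x along the lens axis towards the lens (25 degrees upward), y level, z where the cell's z must point (leaning 25 degrees away from the camera). Cell y lies along this x, either way.
- lens (a point): Centre of the front face of the camera's lens and white ring light (64 mm across). Behind it are the black lens barrel and a grey camera body 58 mm square, ending 215 mm from the focus, clamped to the column.
- stand: Camera stand, fixed: black column 35 mm square, 438 mm tall, 270 mm (level) beyond the focus, on a steel base plate 200 x 160 x 18 mm that reaches from 150 to 350 mm beyond it. Origin on the bare table directly below the focus; x points from there to the column. Not to be touched.
- jar: Bystander: amber glass jar, 56 mm in diameter, 85 mm tall, standing; origin at the centre of its underside.
- mortar: Bystander: white ceramic mortar bowl, 84 mm in diameter, 50 mm tall, standing; origin at the centre of its underside.
- window_case: Bystander: yellow plastic case 55 by 75 by 28 mm, lying flat; origin at the centre of its underside.

How it is judged:
By the outcome, as a careful person would: the job done as asked, in the order asked, and still so for the second after the job is handed in, while the arm keeps its last pose, push and grip.
It also fails if it takes over 59 s, if anything falls off the work surface, if the arm or the gripper's body presses on something with over 40 N, if the wrist force passes 120 N, or if a joint passes its speed limit or range.

## Robot

A 6-joint arm with a two-finger parallel gripper is mounted at the origin on the work surface. World frame = base frame: x ahead of the robot, y to its left, z up, the work surface at z = 0. Lengths are in m, angles in rad, forces in N, time in s.
With the tool pointing down it reaches from about 0.325 to 0.9 m from the base axis. Payload 3.5 kg.
Tool frame: the origin (TCP) lies on the centre line of the jaws, within the pads' length; the fingertips stand ahead of it and the grasp point (between the pads) lies 2 mm behind it (ctrl.tips_ahead is the z of the fingertips in the tool frame, in m); z points along the fingers, y is the direction in which the jaws open and shut (so a half turn about z gives the same grasp; the last joint's range is limited). The gripper opens to 85 mm and grips with 20 to 120 N. Pads are 22 mm wide; open, the fingers measure 114 mm over their backs; the gripper's body (76 mm by 85 mm) begins 54 mm behind the grasp point. The pads swing forward as they close: fully open they stand 13 mm farther back than shut.
Start: joints at [-1.255, 0.276, -0.026, 1.268, 0, 1.467], TCP at [0.254, -0.571, 0.248] pointing down, gripper open.
Joint ranges: [-3.12, 3.12], [-0.85, 1.88], [-1.08, 1.24], [-1.95, 2.15], [-1.57, 1.53], [-3.14, 3.14]. Speed limits (rad/s): [2.57, 2.57, 3.14, 3.14, 3.14, 3.14].

## Interface

Orientations are given as [roll, pitch, yaw] about the fixed x, y, z axes, in that order (R = Rz(yaw) Ry(pitch) Rx(roll)).
In Python, from bench import monitor, cams, ctrl gives the robot as it stands.
- The arm moves only by the tool apply_moves, never from a script. Its arguments are lists of equal length, an entry for each row: "claw": the opening, from 0 (shut) to 1 (fully open); "slide": the shift along the tool's x, y, z in units of 6 cm (1.0 is 6 cm), a list of three; "spin": the turn about the tool's z in units of 10 degrees (1.0 is 10 degrees). A call has 1 to 10 rows; each row shifts and turns the commanded pose from where the row before left it, along the tool's axes as they then stand; what a row does not reach is not made up. A row lasts 1/8 s, in which the tool goes at most 62.5 mm and 10.7 degrees, less where a joint would pass 70% of its speed; a pose out of reach is approached as far as the arm can. A call with a number of a shift or a turn outside -1 to 1 is refused whole. A call with a gripper value outside its range is refused whole. The fingers move at their own pace and stop on an object; "grip_force" is the grip in N (left out, the last holds). Time passes only in rows, so rows that do not move let the fingers close. It gives the time, the measured TCP pose, the force and the opening at its end, in the units of the state.
- monitor.observe(): the state, without advancing time (a new reading comes with each control period).
- cams.get_image(name): name is "side" or "top"; returns the picture (480x640x3 uint8, blue, green, red); there is no depth.
- cams.get_calibration(name): a dict with "fov_y" (degrees; the focal length in pixels is half the picture's height over the tangent of half this angle, whatever the lens; pixels are square), "cx", "cy" (the principal point, pixels), "distortion" ([k1, k2, p1, p2, k3] as OpenCV has them; the pictures are not rectified), "origin" and "attitude" of the camera in the world. Camera axes: x right, y down, z forward; pixel columns grow to the right and rows downward; lengths in m; the calibration is good to about 2 mm. A picture is of the moment at which its call begins. get_calibration takes no time and is no camera call.
- ctrl.job_done(): hands the job in, once; it reports no verdict.
Trained networks look in the newest picture that a camera, given by its name, has taken for a name from the list of things; names that differ only in an ending like _2 or _b are one class to them, and where a whole thing is asked for, a point or a joint stands for the part that bears it (a point fixed in the world has none). Each returns a list of dicts, best first, with "confidence" (0 to 1); they miss things now and then, are a little off and sometimes report something else, mostly with a low value. They report only what shows in the picture. A call takes as long as a camera call.
- cams.boxes_of(camera, name): "xyz" ([x, y, z] in m, in world coordinates, good to about 4 mm: the middle of the surface that is visible of it).
The state is a dict: "clock": time; "joint_positions": joint angles; "joint_velocities": joint speeds; "effort": joint torques, N m; "position": TCP position; "orientation": TCP orientation; "force": force on the tool from outside, world axes, zero at the start; "torque": the same for the moment, N m; "finger_gap": opening from 0.0 (shut) to 1.0 (fully open).
Only numpy, scipy, OpenCV 4.12 (cv2) and the standard library are available. Lean on these libraries where they do the work, as an engineer would, in place of code of your own. Each camera call takes 0.05 s, during which the arm holds its last target. There are 200 camera calls.

## Working session

There is one attempt and no reset: what is moved stays moved. The work goes in short steps, Python scripts to look and compute and a tool call to move; the robot and the scene stay as the last step left them, time stands still between calls to the robot, and variables do not carry over. Pictures are saved under pics/ and viewed, about 8 in all and at most 12, crops included, and the job is handed in when it is done.

Besides the shell and the picture viewer there is one more tool, called in YAML: its name, and indented under it one key for each argument. apply_moves: Moves the arm, as the interface text tells. Shifts and turns lie within -1 to 1; 1 stands for 6 cm of shift or 10 degrees of turn. Its arguments: {"type":"object","properties":{"claw":{"type":"array","items":{"type":"number"}},"slide":{"type":"array","items":{"type":"array","items":{"type":"number","minimum":-1,"maximum":1}}},"spin":{"type":"array","items":{"type":"number","minimum":-1,"maximum":1}},"grip_force":{"type":"number"}},"required":["claw","slide","spin"]}

```bash
ls; mkdir -p pics; python3 - <<'E'
from bench import monitor,cams,ctrl
import cv2
print(monitor.observe()); print(ctrl.tips_ahead)
for c in("side","top"):
    print(c,cams.get_calibration(c)); cv2.imwrite(f"pics/{c}0.png",cams.get_image(c))
    for n in["lever","lever_knob","lever_pivot","cell_window","cell_grip","lens","stand","jar","mortar","window_case"]:
        try: print(n,[(d['confidence'],d['xyz']) for d in cams.boxes_of(c,n)][:3])
        except Exception as e: print(n,e)
E
```

```text
pics
{'clock': 0.0, 'joint_positions': array([-1.25540783e+00,  2.77146557e-01, -2.78976678e-02,  1.26798197e+00,
       -1.46054397e-05,  1.46741224e+00]), 'joint_velocities': array([ 8.49190313e-04, -4.18268291e-04, -1.11508879e-05,  4.93597199e-04,
       -1.33625873e-03, -7.19152832e-04]), 'effort': array([-1.06855896e-03, -4.45510733e+01,  2.95203155e+01,  1.64516224e-02,
       -1.88509316e-04, -7.69782105e-06]), 'position': array([ 0.25391484, -0.57028634,  0.24714332]), 'orientation': array([-3.13937319e+00, -2.15594642e-04,  4.18772364e-01]), 'force': array([-0.27379504, -0.01852939, -0.275309  ]), 'torque': array([ 0.02992155, -0.04254193, -0.01001292]), 'finger_gap': 0.9965917976109765}
0.017
side {'fov_y': 43.20418732194469, 'cx': 332.5415274443341, 'cy': 243.88532163630666, 'distortion': array([-0.19778135,  0.        ,  0.        ,  0.        ,  0.        ]), 'origin': array([-0.07395677,  0.74509075,  0.86036049]), 'attitude': array([-2.22805606, -0.01880885, -2.42989756])}
lever [(0.88, [0.5186, -0.1505, 0.0781])]
lever_knob [(0.79, [0.5143, -0.1493, 0.0807])]
lever_p
[... 557 characters left out ...]
40558323, 'distortion': array([-0.07357991,  0.        ,  0.        ,  0.        ,  0.        ]), 'origin': array([3.02334518e-01, 8.08192357e-04, 1.62119796e+00]), 'attitude': array([-2.9985322 , -0.01611241, -1.56270905])}
lever [(0.61, [0.5104, -0.1501, 0.0816]), (0.21, [0.5392, -0.4064, 0.0849])]
lever_knob [(0.59, [0.5128, -0.1478, 0.0769])]
lever_pivot [(0.75, [0.4946, -0.1297, 0.0106])]
cell_window [(0.53, [0.4598, -0.1439, 0.0744])]
cell_grip [(0.61, [0.4584, -0.1396, 0.0721])]
lens [(0.74, [0.6747, 0.1302, 0.2782])]
stand [(0.93, [0.7192, 0.103, 0.2441])]
jar [(0.61, [0.5418, -0.4047, 0.0849])]
mortar [(0.82, [0.4877, 0.3879, 0.0241])]
window_case [(0.76, [0.4243, -0.3764, 0.0257])]
```

```bash
python3 - <<'E'
import cv2
s=cv2.imread("pics/side0.png");t=cv2.imread("pics/top0.png")
cv2.imwrite("pics/side0b.png",cv2.resize(s,(800,600)))
c=t[120:440,300:520] if 0 else t
cv2.imwrite("pics/top0b.png",cv2.resize(t,(800,600)))
E
```

```text
(no output)
```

View pics/side0.png

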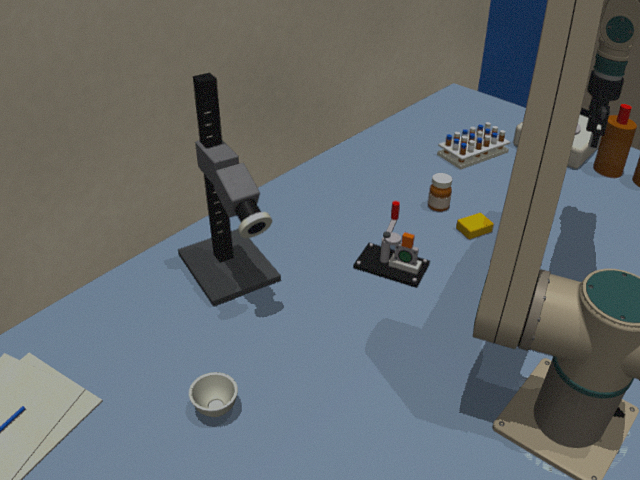

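View pics/top0.png

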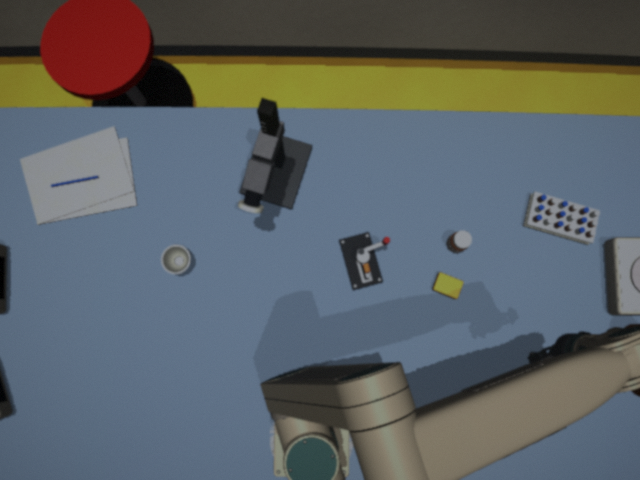

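The side view shows the lens ring at (256,224), red knob (395,210), orange grip (408,240) and window (405,257). The top view shows the holder at (361,261), the knob at (386,240) and the lens ring at (250,207). I'll enlarge the holder and camera next.

```bash
python3 - <<'E'
import cv2,numpy as np
s=cv2.imread("pics/side0.png");t=cv2.imread("pics/top0.png")
f=lambda im,x,y,w,h:cv2.resize(im[y:y+h,x:x+w],(400,300),interpolation=cv2.INTER_CUBIC)
o=np.vstack([np.hstack([f(s,345,195,100,75+15)if 0 else f(s,345,198,120,90),f(t,325,225,80,60+0) if 0 else f(t,320,225,100,75)]),
 np.hstack([f(s,180,130,120,90+20) if 0 else f(s,160,140,140,105),f(t,220,130,120,90)])])
o=np.clip(o*1.5,0,255).astype('uint8')
cv2.imwrite("pics/z0.png",o)
E
```

```text
(no output)
```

View pics/z0.png

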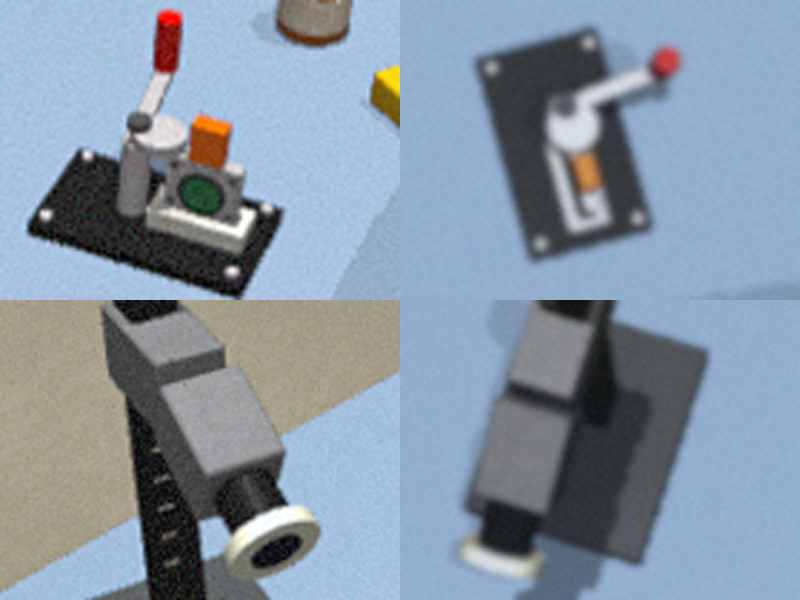

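The crops show the lever near 0.1–0.2 rad with its arm pointing roughly −y. The screws, pivot pin, grip and lens ring are all clear, and the numbers come from their pixels.

```bash
cat > h.py <<'E'
import numpy as np,cv2
from scipy.spatial.transform import Rotation as R
from scipy.optimize import least_squares
from bench import monitor,cams,ctrl
class Cam:
    def __init__(s,n):
        c=cams.get_calibration(n); f=240/np.tan(np.radians(c['fov_y']/2))
        s.K=np.array([[f,0,c['cx']],[0,f,c['cy']],[0,0,1.]]); s.d=np.array(c['distortion'])
        s.o=np.array(c['origin']); s.R=R.from_euler('xyz',c['attitude']).as_matrix()
    def proj(s,P):
        P=np.atleast_2d(P).astype(float); r=s.R.T
        return cv2.projectPoints(P,cv2.Rodrigues(r)[0],-r@s.o,s.K,s.d)[0][:,0]
    def ray(s,p):
        u=cv2.undistortPoints(np.array([[p]],float),s.K,s.d)[0,0]
        v=s.R@np.array([u[0],u[1],1]); return v/np.linalg.norm(v)
    def plane(s,p,z):
        v=s.ray(p); return s.o+v*(z-s.o[2])/v[2]
S,T=Cam('side'),Cam('top')
def tri(ps,pt):
    r=least_squares(lambda X:np.r_[(S.proj(X)-ps).ravel(),(T.proj(X)-pt).ravel()],[.5,0,.1])
    return r.x,np.sqrt(2*r.cost/4)
def blob(im,lo,hi,roi):
    x,y,w,h=roi; c=cv2.cvtColor(im[y:y+h,x:x+w],cv2.COLOR_BGR2HSV)
    m=cv2.inRange(c,np.array(lo),np.array(hi)); n,l,st,ce=cv2.connectedComponentsWithStats(m)
    k=1+np.argmax(st[1:,4]); return ce[k]+[x,y],st[k,4]
E
python3 - <<'E'
from h import *
s=cv2.imread("pics/side0.png");t=cv2.imread("pics/top0.png")
red=([0,150,60],[5,255,255]);org=([6,150,60],[16,255,255])
for n,c in(("red",red),("org",org)):
    a=blob(s,*c,(345,195,100,90));b=blob(t,*c,(325,225,80,70)); print(n,a,b,tri(a[0],b[0]))
sc=lambda p:(345+p[0]/3.3333,198+p[1]/3.3333); tc=lambda p:(320+p[0]/4,225+p[1]/4)
ps=[sc(p) for p in[(87,155),(46,215),(232,271),(266,208)]]
pt=[tc(p) for p in[(189,42),(90,67),(140,243),(238,217)]]
for a,b in zip(ps,pt): print("screw",tri(a,b),S.plane(a,.013),T.plane(b,.013))
print("pin",tri(sc((139,119)),tc((165,103))), "win side",S.plane(sc((201,194)),.043))
ls=(160+275/2.857,140+247/2.857); lt=(220+103/3.3333,130+257/3.3333)
print("lens",tri(ls,lt))
L=np.radians(25)
side=[(279,272),(212,294),(179,252)];top=[(312,145),(292,208)]
def res(q,full=0):
    f=np.array([q[0],q[1],0]);Z=R.from_euler('z',q[3]).as_matrix()
    W=lambda p:f+Z@np.array(p)
    le=W([.09*np.cos(L),0,q[2]+.09*np.sin(L)])
    P=[W([.15,-.08,.018]),W([.15,.08,.018]),W([.35,.08,.018])];Q=[W([.35,-.08,.018]),W([.15,-.08,.018])]
    r=np.r_[(S.proj(P)-side).ravel(),(S.proj(le)-ls).ravel(),(T.proj(Q)-top).ravel(),(T.proj(le)-lt).ravel()]
    return r
r=least_squares(res,[.6,.15,.2,-.3],loss='soft_l1'); print(r.x,np.degrees(r.x[3]),res(r.x).round(1))
E
```

```text
red (array([394.88888889, 209.95061728]), np.int32(81)) (array([386. , 240.2]), np.int32(10)) (array([ 0.5358769 , -0.19507223,  0.1017628 ]), np.float64(0.24818947104066924))
org (array([407.3381295, 239.9352518]), np.int32(139)) (array([366.14814815, 267.66666667]), np.int32(27)) (array([ 0.46291146, -0.14263862,  0.08482668]), np.float64(0.18867678849676087))
screw (array([ 0.56287084, -0.15233122,  0.01501213]), np.float64(0.07335843982015647)) [ 0.56419399 -0.15455685  0.013     ] [ 0.56347985 -0.15235632  0.013     ]
screw (array([ 0.54325051, -0.08217452,  0.01551641]), np.float64(0.2730552466162111)) [ 0.54441445 -0.08495597  0.013     ] [ 0.5446844  -0.08166171  0.013     ]
screw (array([ 0.41839497, -0.11764467,  0.01600236]), np.float64(0.25596155062934195)) [ 0.41955153 -0.12100825  0.013     ] [ 0.41962315 -0.11732658  0.013     ]
screw (array([ 0.43796167, -0.18662128,  0.01551702]), np.float64(0.10767531295861282)) [ 0.43922075 -0.18952932  0.013     ] [ 0.43859696 -0.18669545  0.013     ]
pin (array([ 0.50848264, -0.12957146,  0.08577647]), np.float64(0.28714436181112557)) win side [ 0.46095801 -0.13989244  0.043     ]
lens (array([0.598907  , 0.15824685, 0.21571017]), np.float64(0.21442539518537018))
[ 0.52008364  0.18229348  0.17831814 -0.29373017] -16.829499096232464 [ 1.6  2.  -0.2  6.2 -2.3 -3.7 -0.2 -0.1  1.3 -1.2  0.4 -0.2  0.   0.5]
```

Holder: yaw about 15.6°, pivot (0.5085,−0.1296), cell (0.4625,−0.1426), lever about 0.12. Before relying on the stand fit, I'll overlay the model to check its yaw.

```bash
cat > ov.py <<'E'
from h import *
L=np.radians(25)
def wire(q):
    f=np.array([q[0],q[1],0]);Z=R.from_euler('z',q[3]).as_matrix();W=lambda P:f+np.array(P)@Z.T
    out=[]
    b=lambda x0,x1,y,z:[[x0,-y,z],[x1,-y,z],[x1,y,z],[x0,y,z],[x0,-y,z]]
    out.append(W(b(.15,.35,.08,.018)));out.append(W(b(.15,.35,.08,0)));out.append(W(b(.2525,.2875,.0175,.438)))
    ax=np.array([np.cos(L),0,np.sin(L)]);up=np.array([-np.sin(L),0,np.cos(L)]);yy=np.array([0,1,0]);F=np.array([0,0,q[2]])
    a=np.linspace(0,2*np.pi,40)
    out.append(W([F+.09*ax+.032*(np.cos(t)*yy+np.sin(t)*up) for t in a]))
    out.append(W([F+.215*ax+.029*(i*yy+j*up) for i,j in[(1,1),(1,-1),(-1,-1),(-1,1),(1,1)]]))
    return out
def draw(im,C,ws,roi,size):
    x,y,w,h=roi;k=size[0]/w;o=cv2.resize(im[y:y+h,x:x+w],size,interpolation=cv2.INTER_CUBIC)
    o=np.clip(o*1.5,0,255).astype('uint8')
    for W in ws: cv2.polylines(o,[np.int32(((C.proj(W)-[x,y]+.5)*k-.5).round())],False,(0,255,0),1)
    return o
E
python3 - <<'E'
from ov import *
s=cv2.imread("pics/side0.png");t=cv2.imread("pics/top0.png")
q=[.52008,.18229,.17832,-.29373]
cv2.imwrite("pics/ov1.png",np.hstack([draw(s,S,wire(q),(170,70,120,240),(300,600)),draw(t,T,wire(q),(230,90,100,120),(500,600))]))
E
```

```text
(no output)
```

View pics/ov1.png

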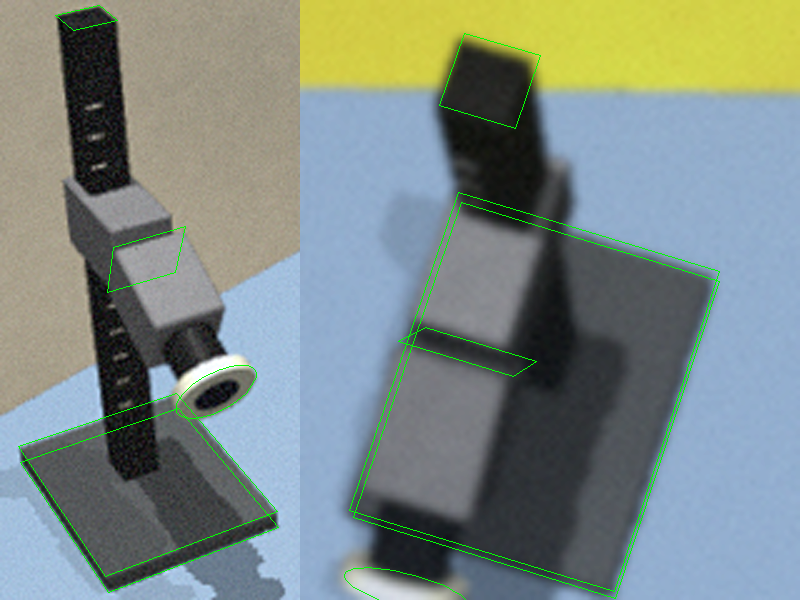

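```bash
cat > fit.py <<'E'
from ov import *
A=np.array
side={'b0':(280.8,275.6),'b3':(212.8,300.8),'b2':(178,249.6),'c0':(216.8,78),'c1':(211.2,73.2),'c2':(192.8,76),'c3':(198.8,81.6),'e+':(216,168),'e-':(244.4,161.2),'l':(256.3,226.5)}
top={'b1':(313.4,146.6),'b0':(293,208.4),'c2':(262,98),'c1':(277.6,102.4),'e+':(248.6,159.6),'e-':(270,165.6),'l':(250.6,207.1)}
def pts(q):
    w=wire(q);d={}
    for i in range(4): d[f'b{i}']=w[0][i];d[f'c{i}']=w[2][i]
    d['e+']=w[4][0];d['e-']=w[4][3];d['l']=w[3][:-1].mean(0);return d
def res(q):
    d=pts(q);return np.r_[(S.proj([d[k] for k in side])-list(side.values())).ravel(),(T.proj([d[k] for k in top])-list(top.values())).ravel()]
E
python3 - <<'E'
from fit import *
r=least_squares(res,[.52,.18,.178,-.29],loss='soft_l1');v=res(r.x)
print(r.x.round(4),np.degrees(r.x[3]))
for k,e in zip(list(side)+list(top),v.reshape(-1,2)):print(k,e.round(1))
print("tri e+",tri(side['e+'],top['e+']),"e-",tri(side['e-'],top['e-']),"b0",tri(side['b0'],top['b0']),"c1",tri(side['c1'],top['c1']),"c2",tri(side['c2'],top['c2']))
print(pts(r.x))
E
```

```text
[ 0.5171  0.1846  0.1801 -0.3008] -17.234437136610328
b0 [ 0.6 -0.5]
b3 [-0.6  0.3]
b2 [-0.3 -0.8]
c0 [0.9 0.3]
c1 [-0.8 -0.9]
c2 [-0.   0.2]
c3 [0.9 0.8]
e+ [-0.5  0.4]
e- [-0.1 -1. ]
l [0.2 0.2]
b1 [-0.1 -1.4]
b0 [-1.1  0.8]
c2 [ 0.2 -0.4]
c1 [-0.2 -0.1]
e+ [ 0.1 -0.7]
e- [1.6 0.5]
l [-0.5  1.6]
tri e+ (array([0.69815317, 0.15835426, 0.29887205]), np.float64(0.07021482358904545)) e- (array([0.68224542, 0.10517857, 0.29675778]), np.float64(0.6701736468655035)) b0 (array([0.64069118, 0.06121052, 0.01261884]), np.float64(0.17197211647846794)) c1 (array([0.7863429 , 0.08187121, 0.43612162]), np.float64(0.2555940287022821)) c2 (array([0.7958432 , 0.11663931, 0.43873945]), np.float64(0.05607437664216019))
{'b0': array([0.63666345, 0.06379036, 0.018     ]), 'c0': array([0.75307888, 0.09311522, 0.438     ]), 'b1': array([0.82768354, 0.00453393, 0.018     ]), 'c1': array([0.78650739, 0.08274534, 0.438     ]), 'b2': array([0.87508868, 0.15735   , 0.018     ]), 'c2': array([0.79687727, 0.11617386, 0.438     ]), 'b3': array([0.68406859, 0.21660643, 0.018     ]), 'c3': array([0.76344875, 0.12654373, 0.438     ]), 'e+': array([0.70009471, 0.15823744, 0.29720619]), 'e-': array([0.68291034, 0.10284161, 0.29720619]), 'l': array([0.5950063 , 0.16047367, 0.21809598])}
```

Focus fit: (0.517–0.520, 0.183, 0.179), stand yaw about −17°. Next I'll check what `ctrl` offers and plan the rows to the knob.

```bash
cat > plan.py <<'E'
from h import *
def rows(target,yaw,n,pos=None,rot=None,hz=None):
    """straight move to target with final tool yaw (deg, tool down or tilted: yaw=None keeps rotation)"""
    st=monitor.observe()
    p=np.array(st['position']) if pos is None else np.array(pos); M=R.from_euler('xyz',st['orientation'] if rot is None else rot)
    d=0
    if yaw is not None:
        d=(yaw-np.degrees(M.as_euler('xyz')[2])+180)%360-180
    sp=round(-d/10/n,3); sl=[]
    for i in range(n):
        w=(np.array(target)-p)/(n-i); u=np.round(M.inv().apply(w)/.06,3); sl.append(u.tolist())
        p=p+M.apply(u*.06); M=M*R.from_euler('z',sp*10,degrees=True)
    print("slide",sl,"spin",[sp]*n,"end",p.round(4),M.as_euler('xyz',degrees=True).round(1))
E
python3 - <<'E'
from plan import *
print([a for a in dir(ctrl) if a[0]!='_'],[a for a in dir(monitor) if a[0]!='_'])
rows([.5359,-.1951,.2],112.7,10)
E
```

```text
['IKError', 'job_done', 'tips_ahead'] ['observe']
slide [[0.684, -0.381, 0.081], [0.734, -0.271, 0.08], [0.768, -0.155, 0.081], [0.782, -0.035, 0.08], [0.778, 0.086, 0.081], [0.756, 0.205, 0.08], [0.715, 0.319, 0.081], [0.657, 0.426, 0.08], [0.584, 0.522, 0.081], [0.496, 0.606, 0.08]] spin [np.float64(-0.887), np.float64(-0.887), np.float64(-0.887), np.float64(-0.887), np.float64(-0.887), np.float64(-0.887), np.float64(-0.887), np.float64(-0.887), np.float64(-0.887), np.float64(-0.887)] end [ 0.5359 -0.1951  0.2   ] [-180.     0.   112.7]
```

apply_moves:
  claw: [1,1,1,1,1,0.7,0.7,0.7,0.7,0.7]
  slide:
    - [0.684,-0.381,0.08]
    - [0.734,-0.271,0.08]
    - [0.768,-0.155,0.08]
    - [0.782,-0.035,0.08]
    - [0.778,0.086,0.08]
    - [0.756,0.205,0.08]
    - [0.715,0.319,0.08]
    - [0.657,0.426,0.08]
    - [0.584,0.522,0.08]
    - [0.496,0.606,0.08]
  spin: [-0.887,-0.887,-0.887,-0.887,-0.887,-0.887,-0.887,-0.887,-0.887,-0.887]
  grip_force: 25

```text
clock: 2.35
position: [0.5368, -0.1938, 0.2004]
orientation: [3.141, 0.001, 1.972]
force: [-0.1, -1.5, 0.4]
finger_gap: 0.702
```

apply_moves:
  claw: [0.6,0.6]
  slide:
    - [0,0,0]
    - [0,0,0]
  spin: [0,0]

```text
clock: 2.6
position: [0.5358, -0.1952, 0.2003]
orientation: [-3.141, 0.0, 1.966]
force: [0.2, -0.2, -0.7]
finger_gap: 0.599
```

```bash
python3 - <<'E'
from plan import *
s=cams.get_image("side");t=cams.get_image("top")
f=lambda im,x,y,w,h:np.clip(cv2.resize(im[y:y+h,x:x+w],(400,300),interpolation=cv2.INTER_CUBIC)*1.5,0,255).astype('uint8')
cv2.imwrite("pics/k1.png",np.hstack([f(s,330,135,180,135),f(t,310,180,140,105)]))
st=monitor.observe();print(st['position'],st['orientation'],st['finger_gap'],st['clock'])
print(S.proj(st['position']),T.proj(st['position']))
rows([.5359,-.1951,.102],112.7,3)
E
```

```text
[ 0.53547915 -0.19595907  0.20049428] [-3.14142554e+00  3.69510127e-04  1.96502183e+00] 0.5999738256312125 2.7
[[398.59736371 171.59048699]] [[391.51112348 234.80724028]]
slide [[0.004, 0.004, 0.547], [0.004, 0.004, 0.547], [0.003, 0.004, 0.548]] spin [np.float64(-0.004), np.float64(-0.004), np.float64(-0.004)] end [ 0.5359 -0.1951  0.102 ] [-180.     0.   112.7]
```

View pics/k1.png

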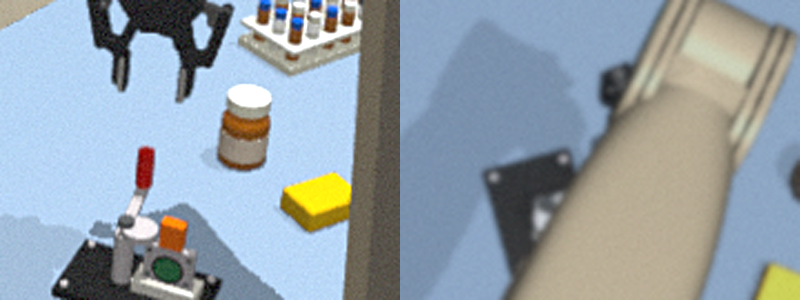

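Fingers open around column 398.6, matching the predicted TCP column, with the knob directly below at (396,210). Descending to grasp.

apply_moves:
  claw: [0.6,0.6,0.6,0.6,0,0,0]
  slide:
    - [0,0,0.55]
    - [0,0,0.55]
    - [0,0,0.54]
    - [0,0,0]
    - [0,0,0]
    - [0,0,0]
    - [0,0,0]
  spin: [0,0,0,0,0,0,0]
  grip_force: 25

```text
clock: 3.58
position: [0.5371, -0.1962, 0.1039]
orientation: [3.14, 0.004, 1.967]
force: [0.3, -0.3, 4.5]
finger_gap: 0.2
```

apply_moves:
  claw: [0,0,0,0,0,0,0,0,0]
  slide:
    - [0.0043,0.0996,0]
    - [0.0043,0.0996,0]
    - [0.0043,0.0996,0]
    - [0.0043,0.0996,0]
    - [0.0043,0.0996,0]
    - [0.0043,0.0996,0]
    - [0.0043,0.0996,0]
    - [0.0043,0.0996,0]
    - [0.0043,0.0996,0]
  spin: [-0.49,-0.49,-0.49,-0.49,-0.49,-0.49,-0.49,-0.49,-0.49]

```text
clock: 4.7
position: [0.575, -0.1581, 0.1039]
orientation: [3.141, 0.004, 2.739]
force: [0.2, 0.7, 4.4]
finger_gap: 0.202
```

apply_moves:
  claw: [0,0,0,0,0,0,0,0,0,0]
  slide:
    - [0.0043,0.0996,0]
    - [0.0043,0.0996,0]
    - [0.0043,0.0996,0]
    - [0.0043,0.0996,0]
    - [0.0043,0.0996,0]
    - [0.0043,0.0996,0]
    - [0.0043,0.0996,0]
    - [0.0043,0.0996,0]
    - [0.0043,0.0996,0]
    - [0,0,0]
  spin: [-0.49,-0.49,-0.49,-0.49,-0.49,-0.49,-0.49,-0.49,-0.49,0]

```text
clock: 5.95
position: [0.5758, -0.1043, 0.1039]
orientation: [3.141, 0.004, -2.776]
force: [-0.6, 3.3, 5.5]
finger_gap: 0.201
```

apply_moves:
  claw: [0.6,0.6,0.6,0.6,0.6,0.6]
  slide:
    - [0,0,0]
    - [0,0,0]
    - [0,0,-0.4]
    - [0,0,-0.7]
    - [0,0,-0.7]
    - [0,0,0]
  spin: [0,0,0,0,0,0]

```text
clock: 6.7
position: [0.5771, -0.1066, 0.2142]
orientation: [-3.136, 0.006, -2.777]
force: [-0.7, -0.7, 0.3]
finger_gap: 0.598
```

```bash
python3 - <<'E'
from plan import *
s=cams.get_image("side");t=cams.get_image("top")
f=lambda im,x,y,w,h:np.clip(cv2.resize(im[y:y+h,x:x+w],(400,300),interpolation=cv2.INTER_CUBIC)*1.5,0,255).astype('uint8')
cv2.imwrite("pics/k2.png",np.hstack([f(s,330,185,120,90),f(t,310,205,120,90)]))
org=([6,150,60],[16,255,255]);red=([0,150,60],[5,255,255])
a=blob(s,*org,(345,195,100,90));print(a,S.proj([.4625,-.1426,.083]),S.plane(a[0],.085))
a=blob(s,*red,(325,150,120,120));print(a,S.plane(a[0],.102))
st=monitor.observe();print(st['position'],st['orientation'],st['finger_gap'],st['clock'])
rows([.4625,-.1426,.16],195.6,4)
E
```

```text
(array([407.27536232, 240.11594203]), np.int32(138)) [[407.17535108 240.66435207]] [ 0.46207562 -0.14204257  0.085     ]
(array([355.67045455, 220.375     ]), np.int32(88)) [ 0.57441375 -0.10503426  0.102     ]
[ 0.57429823 -0.10571335  0.21003086] [-3.14116000e+00  4.04202980e-04 -2.77708987e+00] 0.6004975939957283 6.8
slide [[0.49, 0.023, 0.208], [0.491, 0.011, 0.208], [0.49, -0.0, 0.209], [0.491, -0.012, 0.208]] spin [np.float64(0.132), np.float64(0.132), np.float64(0.132), np.float64(0.132)] end [ 0.4625 -0.1426  0.16  ] [-180.     0.  -164.4]
```

View pics/k2.png

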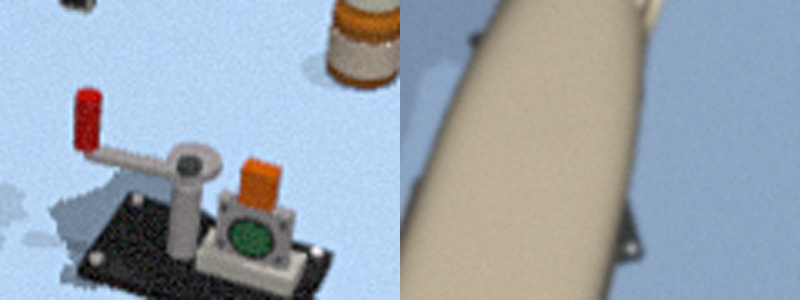

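The lever is open: knob at side (356,220), about 95°, with the disc clear of the cell. The cell hasn't moved, grip at (407,240). Going for the grip.

apply_moves:
  claw: [0.6,0.6,0.5,0.5,0.5,0.5,0.5,0.5]
  slide:
    - [0.49,0.023,0.208]
    - [0.491,0.011,0.208]
    - [0.49,0,0.209]
    - [0.491,-0.012,0.208]
    - [0,0,0.3]
    - [0,0,0.4]
    - [0,0,0.47]
    - [0,0,0]
  spin: [0.132,0.132,0.132,0.132,0,0,0,0]

```text
clock: 7.8
position: [0.4586, -0.1408, 0.0862]
orientation: [3.136, -0.007, -2.869]
force: [0.2, -0.4, 0.2]
finger_gap: 0.498
```

```bash
python3 - <<'E'
from plan import *
for i in range(3):
    s=cams.get_image("side");st=monitor.observe();print(st['position'],st['orientation'],st['force'])
rows([.4625,-.1426,.09],195.6,1)
E
```

```text
[ 0.46018239 -0.14150465  0.08778478] [ 3.13803241 -0.00420334 -2.86915523] [0.22241296 0.3516832  0.12972201]
[ 0.46153867 -0.14210319  0.08905305] [ 3.14007603e+00 -1.82178251e-03 -2.86913799e+00] [ 0.90146382 -0.45305467 -0.07438114]
[ 0.46242523 -0.14249     0.08988559] [ 3.14144223e+00 -2.35864577e-04 -2.86909418e+00] [-0.16866265 -0.66700396  0.78143693]
slide [[-0.001, -0.002, -0.002]] spin [np.float64(0.001)] end [ 0.4625 -0.1426  0.09  ] [ 180.    -0.  -164.4]
```

apply_moves:
  claw: [0,0,0,0,0,0,0,0,0,0]
  slide:
    - [0,0,0]
    - [0,0,0]
    - [0,0,0]
    - [0,0,0]
    - [0,0,-0.1]
    - [0,0,-0.2]
    - [0,0,-0.3]
    - [0,0,-0.6]
    - [0,0,-0.8]
    - [0,0,-0.8]
  spin: [0,0,0,0,0,0,0,0,0,0]
  grip_force: 50

```text
clock: 9.2
position: [0.4615, -0.1421, 0.2592]
orientation: [3.141, -0.001, -2.869]
force: [0.4, -0.7, -2.3]
finger_gap: 0.154
```

apply_moves:
  claw: [0,0,0,0]
  slide:
    - [0,0,-0.5]
    - [0,0,0]
    - [0,0,0]
    - [0,0,0]
  spin: [0,0,0,0]

```text
clock: 9.7
position: [0.4611, -0.1419, 0.2856]
orientation: [3.139, -0.003, -2.869]
force: [0.8, -1.0, -2.6]
finger_gap: 0.159
```

```bash
python3 - <<'E'
from plan import *
s=cams.get_image("side");st=monitor.observe();print(st['position'],st['orientation'],st['force'],st['finger_gap'],st['clock'],st['joint_positions'])
p=st['position'];print(S.proj(p-[0,0,.047]))
c=np.clip(s[90:290,300:500]*1.5,0,255).astype('uint8');cv2.imwrite("pics/l1.png",cv2.resize(c,(600,600),interpolation=cv2.INTER_CUBIC))
E
```

```text
[ 0.4612818  -0.14196788  0.28575578] [ 3.13910458e+00 -3.00124285e-03 -2.86906485e+00] [ 0.05921592 -0.80603297 -2.37617475] 0.15214012879357128 9.75 [-4.32582015e-01  6.14036818e-03 -2.61569768e-01  1.30698432e+00
 -5.03835616e-05 -7.05105985e-01]
[[414.70276495 178.40940886]]
```

View pics/l1.png

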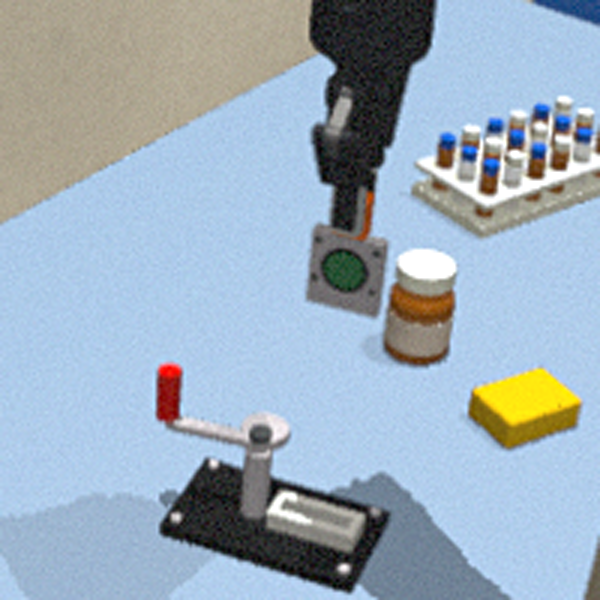

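The cell came out cleanly, window at side (415,180) against a predicted (414.7,178.4), and the pocket is empty. The moves have no tilt term, so I'll see how the arm handles poses beyond its reach, extending in free air along the stand's heading.

```bash
python3 - <<'E'
from plan import *
rows([.784,-.172,.30],253,8,pos=[.4625,-.1426,.288],rot=[np.pi,0,np.radians(195.6)])
E
```

```text
slide [[-0.629, -0.239, -0.025], [-0.594, -0.316, -0.025], [-0.55, -0.388, -0.025], [-0.497, -0.453, -0.025], [-0.436, -0.512, -0.025], [-0.369, -0.562, -0.025], [-0.296, -0.604, -0.025], [-0.218, -0.636, -0.025]] spin [np.float64(-0.718), np.float64(-0.718), np.float64(-0.718), np.float64(-0.718), np.float64(-0.718), np.float64(-0.718), np.float64(-0.718), np.float64(-0.718)] end [ 0.784 -0.172  0.3  ] [-180.    0. -107.]
```

apply_moves:
  claw: [0,0,0,0,0,0,0,0,0,0]
  slide:
    - [-0.629,-0.239,-0.025]
    - [-0.594,-0.316,-0.025]
    - [-0.55,-0.388,-0.025]
    - [-0.497,-0.453,-0.025]
    - [-0.436,-0.512,-0.025]
    - [-0.369,-0.562,-0.025]
    - [-0.296,-0.604,-0.025]
    - [-0.218,-0.636,-0.025]
    - [0,0,0]
    - [0,0,0]
  spin: [-0.718,-0.718,-0.718,-0.718,-0.718,-0.718,-0.718,-0.718,0,0]

```text
clock: 11.0
position: [0.7832, -0.1716, 0.2977]
orientation: [3.138, -0.0, -1.867]
force: [0.4, -0.3, -1.5]
finger_gap: 0.15
```

apply_moves:
  claw: [0,0,0,0,0,0,0]
  slide:
    - [0,-0.4,0]
    - [0,-0.4,0]
    - [0,-0.4,0]
    - [0,-0.4,0]
    - [0,-0.4,0]
    - [0,0,0]
    - [0,0,0]
  spin: [0,0,0,0,0,0,0]

```text
clock: 11.88
position: [0.8978, -0.2066, 0.3]
orientation: [3.14, -0.0, -1.867]
force: [1.1, -0.1, -1.1]
finger_gap: 0.156
```

```bash
python3 - <<'E'
from plan import *
st=monitor.observe();print(st['position'],st['orientation'],st['joint_positions'],st['finger_gap'],st['clock'])
E
```

```text
[ 0.89779224 -0.20662602  0.30001406] [ 3.14038903e+00 -4.05768731e-05 -1.86691541e+00] [-2.96267689e-01  9.51720350e-01  1.18780043e+00  1.80808002e+00
 -4.07557126e-05 -1.57094489e+00] 0.15641979901421818 11.875
```

apply_moves:
  claw: [0,0,0,0,0,0]
  slide:
    - [0,-0.3,0]
    - [0,-0.3,0]
    - [0,-0.3,0]
    - [0,-0.3,0]
    - [0,0,0]
    - [0,0,0]
  spin: [0,0,0,0,0,0]

```text
clock: 12.62
position: [0.9269, -0.2182, 0.2813]
orientation: [-3.098, 0.002, -1.867]
force: [0.1, -0.8, -1.3]
finger_gap: 0.151
```

```bash
python3 - <<'E'
from plan import *
st=monitor.observe();print(st['position'],st['orientation'],st['joint_positions'],st['finger_gap'],st['clock'])
E
```

```text
[ 0.92686748 -0.21822317  0.28134995] [-3.09802348e+00  2.10700467e-03 -1.86654156e+00] [-0.29967644  1.00059677  1.2433873   1.77002619  0.00227621 -1.57463204] 0.1508575177735772 12.625
```

apply_moves:
  claw: [0,0,0]
  slide:
    - [0,-0.8,0]
    - [0,0,0]
    - [0,0,0]
  spin: [0,0,0]

```text
clock: 13.0
position: [0.9431, -0.225, 0.2703]
orientation: [-3.066, 0.004, -1.866]
force: [-0.2, 0.7, -2.1]
finger_gap: 0.154
```

apply_moves:
  claw: [0,0,0,0]
  slide:
    - [0,0.6,0]
    - [0,0.6,0]
    - [0,0,0]
    - [0,0,0]
  spin: [0,0,0,0]

```text
clock: 13.5
position: [0.8783, -0.2053, 0.2669]
orientation: [-3.063, 0.003, -1.866]
force: [-0.0, -0.8, -1.6]
finger_gap: 0.151
```

```bash
python3 - <<'E'
from plan import *
st=monitor.observe();print(st['position'],st['orientation'],st['joint_positions'],st['finger_gap'],st['clock'])
E
```

```text
[ 0.87825295 -0.20525742  0.26693563] [-3.0628765   0.00344447 -1.86631932] [-0.30237625  0.76599176  0.77208129  1.49819454  0.00397262 -1.57735756] 0.15071964613940292 13.5
```

The tilt accumulates and persists after coming back (4.5° so far), so ratcheting against the reach limit gives the tilt. Continuing in steps.

apply_moves:
  claw: [0,0,0,0,0,0,0]
  slide:
    - [0,-0.7,-0.2]
    - [0,-0.7,-0.2]
    - [0,-1,-0.3]
    - [0,-1,-0.3]
    - [0,-1,-0.3]
    - [0,0,0]
    - [0,0,0]
  spin: [0,0,0,0,0,0,0]

```text
clock: 14.38
position: [0.9837, -0.2458, 0.3071]
orientation: [-2.912, 0.009, -1.866]
force: [0.8, -0.6, -2.3]
finger_gap: 0.155
```

```bash
python3 - <<'E'
from plan import *
st=monitor.observe();print(st['position'],st['orientation'],st['joint_positions'],st['finger_gap'],st['clock'])
E
```

```text
[ 0.9836592  -0.24581494  0.30707108] [-2.91216339  0.00901073 -1.86568917] [-0.31197161  0.9837853   1.24461164  1.60236264  0.01265745 -1.58537954] 0.15536754060160277 14.375
```

apply_moves:
  claw: [0,0,0,0,0]
  slide:
    - [-0.15,-1,-0.3]
    - [-0.15,-1,-0.3]
    - [-0.15,-1,-0.3]
    - [0,0,0]
    - [0,0,0]
  spin: [0,0,0,0,0]

```text
clock: 15.0
position: [1.0239, -0.2389, 0.3487]
orientation: [-2.772, 0.014, -1.864]
force: [0.7, -0.0, -2.0]
finger_gap: 0.153
```

```bash
python3 - <<'E'
from plan import *
st=monitor.observe();print(st['position'],st['orientation'],st['joint_positions'],st['finger_gap'],st['clock'])
E
```

```text
[ 1.02393102 -0.23886899  0.34865287] [-2.77184171  0.01440252 -1.86372735] [-0.29420004  0.95555724  1.24466539  1.49013474  0.01388773 -1.56677453] 0.15298114259042778 15.0
```

apply_moves:
  claw: [0,0,0,0]
  slide:
    - [0.15,-1,-0.3]
    - [0.05,-0.42,-0.12]
    - [0,0,0]
    - [0,0,0]
  spin: [0,0,0,0]

```text
clock: 15.5
position: [1.0335, -0.2582, 0.3741]
orientation: [-2.708, 0.017, -1.863]
force: [-0.6, -0.9, -1.2]
finger_gap: 0.147
```

```bash
python3 - <<'E'
from plan import *
st=monitor.observe();print(st['position'],st['orientation'],st['joint_positions'],st['finger_gap'],st['clock'])
M=R.from_euler('xyz',st['orientation']);print(M.as_matrix().round(4))
E
```

```text
[ 1.03354205 -0.25820973  0.37407273] [-2.70754804  0.01686726 -1.86311857] [-0.31141859  0.93795876  1.24458352  1.44365696  0.02333216 -1.58103204] 0.14731935795156692 15.5
[[-0.2881 -0.8667  0.4071]
 [-0.9574  0.2682 -0.1065]
 [-0.0169 -0.4205 -0.9071]]
```

Tool tilt is now 24.9°, and tool −y has heading −17.2° and elevation 24.9°, which matches the lens axis. Planning the path back and round to the focus.

```bash
python3 - <<'E'
from plan import *
rows([.52,-.10,.33],None,10)
st=monitor.observe()
rows([.467,.197,.294],None,8,pos=[.52,-.1,.33])
E
```

```text
slide [[-0.005, 0.843, -0.31], [-0.005, 0.844, -0.31], [-0.005, 0.843, -0.31], [-0.004, 0.844, -0.31], [-0.005, 0.843, -0.31], [-0.004, 0.844, -0.31], [-0.005, 0.843, -0.31], [-0.004, 0.844, -0.31], [-0.005, 0.843, -0.31], [-0.004, 0.844, -0.309]] spin [0.0, 0.0, 0.0, 0.0, 0.0, 0.0, 0.0, 0.0, 0.0, 0.0] end [ 0.52 -0.1   0.33] [-155.1    1.  -106.7]
slide [[-0.559, 0.293, -0.043], [-0.559, 0.293, -0.043], [-0.559, 0.293, -0.043], [-0.56, 0.293, -0.043], [-0.559, 0.293, -0.043], [-0.56, 0.294, -0.043], [-0.559, 0.293, -0.042], [-0.56, 0.294, -0.043]] spin [0.0, 0.0, 0.0, 0.0, 0.0, 0.0, 0.0, 0.0] end [0.467 0.197 0.294] [-155.1    1.  -106.7]
```

apply_moves:
  claw: [0,0,0,0,0,0,0,0,0,0]
  slide:
    - [-0.005,0.843,-0.31]
    - [-0.005,0.843,-0.31]
    - [-0.005,0.843,-0.31]
    - [-0.005,0.843,-0.31]
    - [-0.005,0.843,-0.31]
    - [-0.005,0.843,-0.31]
    - [-0.005,0.843,-0.31]
    - [-0.005,0.843,-0.31]
    - [-0.005,0.843,-0.31]
    - [-0.005,0.843,-0.31]
  spin: [0,0,0,0,0,0,0,0,0,0]

```text
clock: 16.75
position: [0.5379, -0.1049, 0.3347]
orientation: [-2.706, 0.017, -1.862]
force: [0.4, 0.8, -0.5]
finger_gap: 0.153
```

apply_moves:
  claw: [0,0,0,0]
  slide:
    - [-0.56,0.293,-0.043]
    - [-0.56,0.293,-0.043]
    - [-0.56,0.293,-0.043]
    - [0,0,0]
  spin: [0,0,0,0]

```text
clock: 17.25
position: [0.5187, 0.0084, 0.3208]
orientation: [-2.707, 0.017, -1.858]
force: [-0.0, -0.5, -2.7]
finger_gap: 0.153
```

apply_moves:
  claw: [0,0,0,0,0,0,0,0]
  slide:
    - [-0.56,0.293,-0.043]
    - [-0.56,0.293,-0.043]
    - [-0.56,0.293,-0.043]
    - [-0.56,0.293,-0.043]
    - [-0.56,0.293,-0.043]
    - [0,0,0]
    - [0,0,0]
    - [0,0,0]
  spin: [0,0,0,0,0,0,0,0]

```text
clock: 18.25
position: [0.4864, 0.1908, 0.298]
orientation: [-2.707, 0.017, -1.865]
force: [0.3, 0.9, -1.5]
finger_gap: 0.148
```

```bash
python3 - <<'E'
from plan import *
for i in range(2): cams.get_image("side")
st=monitor.observe();print(st['position'],st['orientation'],st['joint_positions'],st['finger_gap'],st['clock'])
M=R.from_euler('xyz',st['orientation']).as_matrix();print(M.round(4))
goal=np.array([.519,.1835,.179])-.047*M[:,2]
print(goal);rows(goal,None,4)
E
```

```text
[0.48617514 0.19088304 0.29778998] [-2.70776046  0.01699186 -1.86461852] [ 0.38244463 -0.14393932 -0.44147247  0.91712766 -0.25378325 -0.93669774] 0.15249216837255083 18.35
[[-0.2896 -0.8664  0.4068]
 [-0.957   0.2696 -0.107 ]
 [-0.017  -0.4203 -0.9072]]
[0.49988033 0.18852819 0.22163984]
slide [[-0.002, 0.081, 0.312], [-0.002, 0.081, 0.312], [-0.002, 0.081, 0.312], [-0.001, 0.082, 0.313]] spin [0.0, 0.0, 0.0, 0.0] end [0.4999 0.1885 0.2216] [-155.1    1.  -106.8]
```

apply_moves:
  claw: [0,0,0,0,0,0,0,0]
  slide:
    - [0,0.08,0.31]
    - [0,0.08,0.31]
    - [0,0.08,0.31]
    - [0,0.08,0.31]
    - [0,0,0]
    - [0,0,0]
    - [0,0,0]
    - [0,0,0]
  spin: [0,0,0,0,0,0,0,0]

```text
clock: 19.35
position: [0.4998, 0.1893, 0.2229]
orientation: [-2.707, 0.018, -1.863]
force: [-0.6, -0.2, -2.0]
finger_gap: 0.153
```

```bash
cat > chk.py <<'E'
import sys
from ov import *
s=cams.get_image("side");t=cams.get_image("top")
cv2.imwrite("pics/f_s.png",s);cv2.imwrite("pics/f_t.png",t)
st=monitor.observe();print(st['position'],st['orientation'],st['finger_gap'],st['clock'],st['force'])
M=R.from_euler('xyz',st['orientation']).as_matrix()
w=st['position']+.047*M[:,2]; print("window",w,"axis",-M[:,1],S.proj(w))
q=[.5171,.1846,.1801,-.3008]; W=wire(q)
ex,ey,ez=M[:,0],M[:,1],-M[:,2]
cell=[np.array([w-.005*ey*k+i*.025*ex+j*ez for i,j in[(-1,-.031),(1,-.031),(1,.025),(-1,.025),(-1,-.031)]]) for k in(1,-1)]
cir=np.array([w+.005*ey+.0135*(np.cos(a)*ex+np.sin(a)*ez) for a in np.linspace(0,6.3,30)])
cv2.imwrite(sys.argv[1],np.hstack([draw(s,S,W[3:]+cell+[cir],(200,140,120,150),(400,500)),draw(t,T,W[3:]+cell,(210,140,96,120),(400,500))]))
E
python3 chk.py pics/f1.png
```

```text
[0.49958051 0.18920763 0.22244414] [-2.70753388  0.01725697 -1.86280859] 0.15424429250988037 19.45 [-0.47512971  0.52751291 -1.5539699 ]
window [0.51872173 0.18422202 0.17980897] axis [ 0.86676935 -0.26813367  0.42049402] [[278.03297148 267.61127906]]
```

View pics/f1.png

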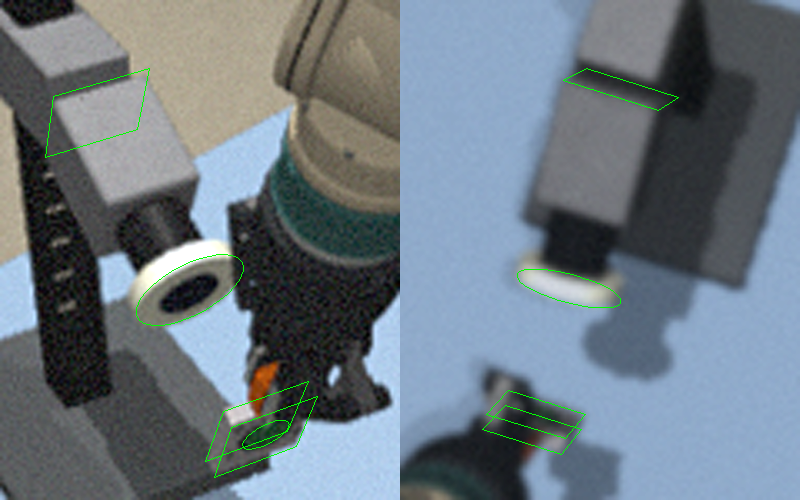

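Overlays of the lens, body and cell sit on the picture: window predicted at (278,267.6), seen green patch near (279,269). Next, an enlarged raw view for the cell's actual attitude, with the overlay beside it.

```bash
python3 - <<'E'
from ov import *
s=cv2.imread("pics/f_s.png");t=cv2.imread("pics/f_t.png")
st=monitor.observe();M=R.from_euler('xyz',st['orientation']).as_matrix();w=st['position']+.047*M[:,2];ex,ey,ez=M[:,0],M[:,1],-M[:,2]
cell=[np.array([w+.005*ey+i*.025*ex+j*ez for i,j in[(-1,-.031),(1,-.031),(1,.025),(-1,.025),(-1,-.031)]]),np.array([w+.005*ey+.0135*(np.cos(a)*ex+np.sin(a)*ez) for a in np.linspace(0,6.3,30)])]
roi=(255,243,50,50)
cv2.imwrite("pics/f2.png",np.hstack([draw(s,S,[],roi,(400,400)),draw(s,S,cell,roi,(400,400))]))
E
```

```text
(no output)
```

View pics/f2.png

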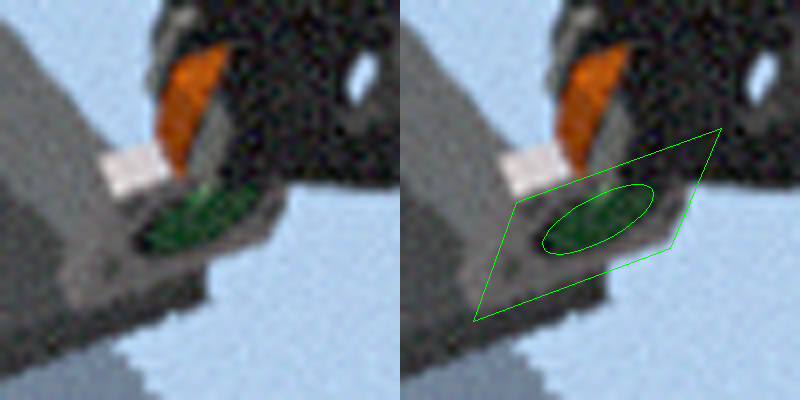

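The window ellipse in the picture is within about 0.5 px of its predicted place, and the plate edges within about 1–2 px. The cell's attitude follows the tool and hasn't slipped. A last check that it is steady, then hand in.

```bash
python3 - <<'E'
from h import *
for i in range(2):
    s=cams.get_image("side");st=monitor.observe()
    M=R.from_euler('xyz',st['orientation']).as_matrix();print((st['position']+.047*M[:,2]).round(4),abs(st['joint_velocities']).max().round(4),st['finger_gap'],st['clock'])
a=blob(s,[0,150,60],[5,255,255],(325,150,120,120));print("knob",a,S.plane(a[0],.102))
for n in("jar","mortar","window_case"):print(n,cams.boxes_of("side",n)[:1])
print(ctrl.job_done())
E
```

```text
[0.5186 0.1842 0.1796] 0.0044 0.14437483331756681 19.5
[0.5185 0.1842 0.1795] 0.005 0.15035667134567018 19.55
knob (array([355.8021978 , 220.12087912]), np.int32(91)) [ 0.57480008 -0.1059636   0.102     ]
jar [{'xyz': [0.534, -0.3894, 0.0526], 'confidence': 0.9}]
mortar [{'xyz': [0.4978, 0.3744, 0.034], 'confidence': 0.58}]
window_case [{'xyz': [0.4139, -0.3717, 0.0246], 'confidence': 0.97}]
the job is handed in; nothing more can be done
None
```

I opened the cam lever to about 1.66 rad and lifted the cell out by its orange grip. The job was handed in at about 19.6 s with the arm holding the cell still in front of the inspection camera. No verdict is reported.

The move commands have no tilt, so I got the 25° lean by pushing the arm repeatedly against its reach limit in free air, well away from the stand.

| Last check | Result |
|---|---|
| Window centre | (0.5185, 0.184, 0.1795), within about 2 mm of my estimate of the focus |
| Window square to lens | 24.9° elevation, heading −17.2°, both within about 0.2° of the estimated lens axis |
| Steadiness | joint speeds at or below 0.005 rad/s, grip holding |
| Lever | knob still where I left it, about 95° open |
| Jar, mortar and window case | within about 3 mm of where they started, which is inside the networks' 4 mm error |

Some things did not agree fully:
- **Focus position:** my two estimates differ by about 5 mm, mostly along the lens axis; I held the window between them.
- **Cell roll:** the cell is rolled about 1° around the lens axis, which I could not correct.
- **Plate edges:** the cell's edges in the side picture were 1–2 pixels from their predicted place, though the window itself was within about half a pixel.

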